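# Preset the soil compactor's blow counter

### The arm

A 6-joint arm with a two-finger parallel gripper is mounted at the origin on the work surface. World frame = base frame: x ahead of the robot, y to its left, z up, the work surface at z = 0. Lengths are in mm, angles in rad, forces in N, time in s.
With the tool pointing down it reaches from about 350 to 875 mm from the base axis. Payload 4.2 kg.
Tool frame: the origin (TCP) lies at the very end of the fingers, on their centre line; the grasp point (between the pads) lies 19 mm behind it; z points along the fingers, y is the line along which they close (so a half turn about z gives the same grasp; the last joint's range is limited). The gripper opens to 85 mm and grips with 20 to 120 N. Pads are 22 mm wide; open, the fingers measure 114 mm over their backs; the gripper's body (76 mm by 85 mm) begins 54 mm behind the grasp point. The pads swing forward as they close: fully open they stand 13 mm farther back than shut.
Start: joints at [-0.919, 0.385, 0.008, 0, -1.194, -0.259], TCP at [239.249, -577.373, 231.312] pointing down, gripper open.
Joint ranges: [-3.14, 3.14], [-1.21, 2.06], [-1.07, 1.41], [-3.16, 2.05], [-2.99, -0.16], [-3.1, 3.1]. Speed limits (rad/s): [2.79, 2.79, 3.14, 3.14, 3.14, 3.14].

### API

Orientations are given as a unit quaternion [x, y, z, w].
In Python, from bench import arm, optics gives the robot as it stands. The module is installed in compiled form; this text tells all that it offers.
- The arm moves only by the tool step_arm, never from a script. Its argument "motion" is a list of rows, each an object with "dr": the turn, a rotation vector about the tool's x, y, z in units of 8 degrees (1.0 is 8 degrees), a list of three; "slide": the shift along the tool's x, y, z in mm, a list of three; "jaw": the finger opening in mm, from 0 to 85.4. A call has exactly 8 rows; each row is the pose to reach, as a shift and turn from the pose commanded when the call began, along the tool's axes at that moment; what a row does not reach only later rows make up. A row lasts 1/8 s, in which the tool goes at most 62.5 mm and 10.7 degrees, less where a joint would pass 70% of its speed; a pose out of reach is approached as far as the arm can. A call with a gripper value outside its range is refused whole. The fingers move at their own pace and stop on an object; the grip force is fixed at half the most. Time passes only in rows, so rows that repeat a pose let the fingers close, or fill a call up. It gives the time, the measured TCP pose, the force, the opening and the grip force at its end, in the units of the state.
- arm.read_state(): the state, without advancing time (a new reading comes with each control period).
- optics.get_image(name): name is "scene" or "top"; returns the picture (400x640x3 uint8, blue, green, red); there is no depth.
- optics.camera_info(name): a dict with "camera_matrix" (3x3 intrinsics, pixels), "k1" (the pictures are not rectified: a ray, as slopes to the right and down, at radius r is drawn at 1 + k1 r^2 times it, then the intrinsics apply), "view" (4x4, takes a point from world to camera coordinates). Camera axes: x right, y up, looking along -z (the intrinsics and any distortion apply to the point x, -y, -z); pixel columns grow to the right and rows downward; lengths in mm; the calibration is good to about 2 mm. A picture is of the moment at which its call begins. camera_info takes no time and is no camera call.
- arm.job_done(): hands the job in; it is judged then, once.
The state is a dict: "clock": time; "joints": joint angles; "joint_vel": joint speeds; "joint_efforts": joint torques, N m; "position": TCP position; "ee_rot": TCP orientation; "contact_force": force on the tool from outside, world axes, zero at the start; "wrist_torque": the same for the moment, N m; "gripper_width": finger opening in mm; "grasp_force": force on a finger pad.
Only numpy, scipy, OpenCV 4.12 (cv2) and the standard library are available. Lean on these libraries where they do the work, as an engineer would, in place of code of your own. Each camera call takes 0.05 s, during which the arm holds its last target. There are 200 camera calls.

### The job

Set the compactor's blow counter to 125: roll the three thumbwheels until, read from the robot's side left to right, 1, 2 and 5 face straight up. Then load the setting: draw the sprung pull knob towards the robot until its pointer is on the long line, hold it there for a second, and let it go so that it springs fully home. Leave the wheels on 125 and the tin, half mould and straightedge where they lie.

Things in the scene. Friction and masses are not known exactly. Their poses are not given: they have to be found in the camera images.
- counter: the blow counter: a low fixed grey metal box, 150 mm (its x) by 370 mm (its y), its steel top plate 55 mm above the bench. Origin: centre of its underside, on the bench; x points away from the robot side, y to the left, z up (at yaw 0 these are the robot's axes). Along y, from left to right as seen from the robot: left wheel, middle wheel, right wheel, pull knob.
- left_axle (a point): fixed centre of the left thumbwheel, on its axle, 55 mm above the bench. Aluminium disc 90 mm in diameter, 26 mm wide, axle along the counter's y, its upper half above the top plate. Wheels are 80 mm apart, 54 mm free between facing sides: a fully opened gripper may not fit, open it little wider than the wheel. Between wheels the bare axle (10 mm diameter) rises 5 mm above the top plate.
- middle_axle (a point): fixed centre of the middle thumbwheel, on its axle, 55 mm above the bench. Aluminium disc 90 mm in diameter, 26 mm wide, axle along the counter's y, its upper half above the top plate. Rim of each wheel: black digits 0 to 9, 18 mm tall, every 36 degrees, upright for someone at the robot, a 3 mm ridge between neighbours. The digit straight up is the one set (white lines on the plate mark the axle's plane).
- right_axle (a point): fixed centre of the right thumbwheel, on its axle, 55 mm above the bench. Aluminium disc 90 mm in diameter, 26 mm wide, axle along the counter's y, its upper half above the top plate. Each wheel can be gripped by its two flat sides near the top and rolled, or its ridges pushed. Wheels turn freely of one another.
- wheel_left (a joint): angle of the left thumbwheel, rad: digit d is straight up at 0.6283 x d. Grows as the wheel's top rolls towards the robot (counter's -x), which brings up the next higher digit. Stays where left (friction about 0.05 N m, no clicks); starts up to 1.05 rad from its wanted digit, perhaps between digits. Stops 3.3 rad below and 2.9 above the wanted digit.
- wheel_middle (a joint): angle of the middle thumbwheel, rad: digit d is straight up at 0.6283 x d. Grows as the wheel's top rolls towards the robot (counter's -x), which brings up the next higher digit. Stays where left (friction about 0.05 N m, no clicks); starts up to 1.05 rad from its wanted digit, perhaps between digits. Stops 3.3 rad below and 2.9 above the wanted digit.
- wheel_right (a joint): angle of the right thumbwheel, rad: digit d is straight up at 0.6283 x d. Grows as the wheel's top rolls towards the robot (counter's -x), which brings up the next higher digit. Stays where left (friction about 0.05 N m, no clicks); starts up to 1.05 rad from its wanted digit, perhaps between digits. Stops 3.3 rad below and 2.9 above the wanted digit.
- pull_knob (a point): centre, half-way up, of the sprung slide's knob: an upright black round post 24 mm in diameter, from 60 to 104 mm above the bench, 90 mm right of the right wheel's centre; at rest at the counter's x = +25 mm. Its 30 mm square foot slides on the top plate along x. A thin pointer on its right runs over a scale strip; the one long black line across the strip is the mark, short ticks are not.
- pull (a joint): how far the pull slide is drawn towards the robot (counter's -x), m: 0 at rest, 0.035 with the pointer on the long line, end stop at 0.050. A spring draws it back: about 3 N at rest, 8 N at the line; let go, it returns home by itself.
- tin_mid (a point): centre of a bystander, a closed aluminium moisture tin 64 mm in diameter and 45 mm high, on the bench beyond the counter
- mould_mid (a point): centre, half-way up, of a bystander: a dark steel half shell of a split mould, 110 mm long, 66 mm wide, 32 mm high, open side up, on the bench beyond the counter
- straightedge_mid (a point): centre of a bystander: a flat steel straightedge 240 x 26 x 6 mm lying on the bench to the left of the counter

How it is judged:
By the outcome, as a careful person would: the job done as asked, in the order asked, and still so for the second after the job is handed in, with the robot touching nothing.
It also fails if it takes over 72 s, if anything falls off the work surface, if the arm or the gripper's body presses on something with over 40 N, if the wrist force passes 120 N, or if a joint passes its speed limit or range.

## Working session

There is one attempt and no reset: what is moved stays moved. The work goes in short steps, Python scripts to look and compute and a tool call to move; the robot and the scene stay as the last step left them, time stands still between calls to the robot, and variables do not carry over. Pictures are saved under pics/ and viewed, at most 10 in all, crops included, and the job is handed in when it is done.

Besides the shell and the picture viewer there is one more tool, called after "Request:" in YAML: its name, and indented under it one key for each argument. step_arm: Moves the arm, as the interface text tells. Its arguments: {"type":"object","properties":{"motion":{"type":"array","items":{"type":"object","properties":{"dr":{"type":"array","items":{"type":"number"}},"slide":{"type":"array","items":{"type":"number"}},"jaw":{"type":"number"}}}}},"required":["motion"]}

```bash
mkdir -p pics; cat > h.py <<'E'
import numpy as np, cv2
from bench import arm, optics
def cam(n):
    c=optics.camera_info(n); return np.array(c["camera_matrix"],float),float(c["k1"]),np.array(c["view"],float)
def proj(n,P):
    K,k1,V=cam(n); P=np.atleast_2d(np.array(P,float)); q=P@V[:3,:3].T+V[:3,3]
    s=np.c_[q[:,0]/-q[:,2],-q[:,1]/-q[:,2]]; r2=(s**2).sum(1,keepdims=True); s=s*(1+k1*r2)
    return np.c_[s[:,0]*K[0,0]+K[0,2],s[:,1]*K[1,1]+K[1,2]]
def ray(n,uv,z):
    K,k1,V=cam(n); out=[]
    for u,v in np.atleast_2d(uv):
        d=np.array([(u-K[0,2])/K[0,0],(v-K[1,2])/K[1,1]]); s=d.copy()
        for _ in range(20): s=d/(1+k1*(s@s))
        w=V[:3,:3].T@np.array([s[0],-s[1],-1]); o=-V[:3,:3].T@V[:3,3]
        out.append(o+w*(z-o[2])/w[2])
    return np.array(out)
E
python3 - <<'E'
from h import *
for n in("scene","top"):
    im=optics.get_image(n); cv2.imwrite(f"pics/{n}0.png",im); K,k,V=cam(n); print(n,K.tolist(),k,(-V[:3,:3].T@V[:3,3]).round(),V[:3,:3].round(2).tolist())
s=arm.read_state();print({k:np.round(v,3).tolist() for k,v in s.items()})
E
```

```text
scene [[498.31993984514753, 0.0, 325.46329328156384], [0.0, 498.31993984514753, 200.57086084420632], [0.0, 0.0, 1.0]] -0.14341206064783474 [1633.  275.  732.] [[-0.21, 0.98, -0.0], [-0.54, -0.11, 0.84], [0.82, 0.17, 0.55]]
top [[374.37361071185006, 0.0, 317.5104097216489], [0.0, 374.37361071185006, 202.27245365699906], [0.0, 0.0, 1.0]] -0.07241802926918252 [505.  80. 857.] [[0.01, -1.0, 0.01], [0.98, 0.01, 0.19], [-0.19, 0.0, 0.98]]
{'clock': 0.1, 'joints': [-0.919, 0.385, 0.007, -0.0, -1.194, -0.259], 'joint_vel': [-0.0, -0.002, 0.003, 0.001, -0.003, -0.0], 'joint_efforts': [0.001, -39.332, 18.893, 4.198, -0.003, 0.0], 'position': [239.036, -576.908, 230.319], 'ee_rot': [-0.195, 0.981, 0.001, -0.0], 'contact_force': [0.013, 1.083, -0.445], 'wrist_torque': [0.005, -0.026, -0.057], 'grasp_force': 0.0, 'gripper_width': 85.185}
```

View pics/scene0.png

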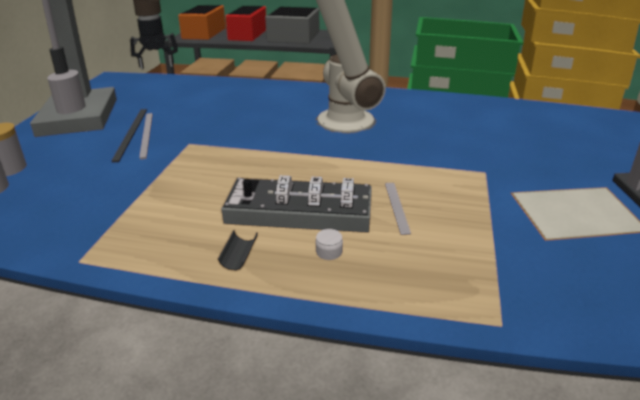

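View pics/top0.png

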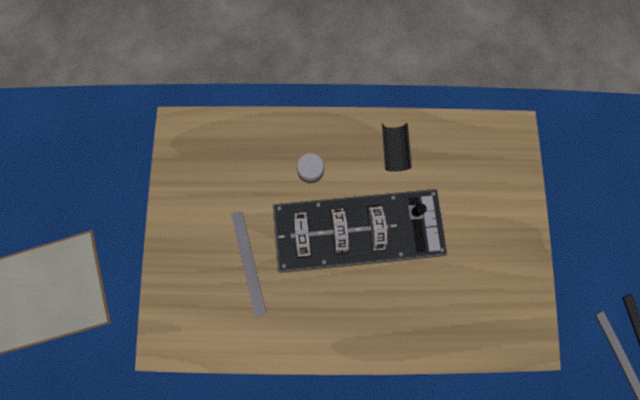

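The scene picture shows the counter mid-board, with the tin and half mould beyond it. The top picture shows its plate corners near (275,205), (437,190), (446,255) and (279,271). The wheels are at about (302,235), (341,230) and (379,228), reading roughly 0/1, 3 and 3/4, and the knob is at (419,210). Next I fit the pose and unroll the rims.

```bash
cat >> h.py <<'E'
def gray(n="top",N=4):
    return np.mean([optics.get_image(n) for _ in range(N)],0).astype(np.uint8)
def W(pose,p):
    x,y,t=pose; p=np.atleast_2d(np.array(p,float)); c,s=np.cos(t),np.sin(t)
    return np.c_[x+c*p[:,0]-s*p[:,1],y+s*p[:,0]+c*p[:,1],p[:,2]]
def unroll(im,pose,yc,n="top"):
    ph=np.radians(np.arange(-75,75.1,0.5)); yy=np.arange(-16,16.1,0.25)  # phi>0 = away (+x)
    P=[[45*np.sin(a),yc+y,55+45*np.cos(a)] for a in ph[::-1] for y in yy[::-1]]
    uv=proj(n,W(pose,P)).astype(np.float32).reshape(len(ph),len(yy),2)
    return cv2.remap(im,uv[...,0],uv[...,1],cv2.INTER_CUBIC)
def plate(im,pose,z=55,n="top",sc=1.8):
    xs=np.arange(85,-85,-1/sc); ys=np.arange(195,-195,-1/sc)
    P=[[x,y,z] for x in xs for y in ys]
    uv=proj(n,W(pose,P)).astype(np.float32).reshape(len(xs),len(ys),2)
    return cv2.remap(im,uv[...,0],uv[...,1],cv2.INTER_CUBIC)
E
python3 - <<'E'
from h import *
from scipy.optimize import least_squares
im=gray()
uv=np.array([(275,205),(437,190),(446,255),(279,271)],float)
w=ray("top",uv,55);print(w.round(1))
C=np.array([(75,185,55),(75,-185,55),(-75,-185,55),(-75,185,55)])
r=least_squares(lambda p:(W(p,C)-w)[:,:2].ravel(),[480,0,0]);pose=r.x;print(pose,r.fun.round(1))
np.save("pose.npy",pose)
a=plate(im,pose)
# wheel centres: scan layout from plate image at axle plane; unknown y offset -> show
cv2.imwrite("pics/plate.png",a);print(a.shape)
E
```

```text
[[ 654.2  169.    55. ]
 [ 690.6 -188.6   55. ]
 [ 547.5 -200.7   55. ]
 [ 512.4  156.8   55. ]]
[ 6.01158654e+02 -1.58752839e+01  9.76568664e-02] [ 3.6  6.6  3.2 -4.1 -2.9 -6.6 -3.9  4.1]
(306, 702, 3)
```

View pics/plate.png

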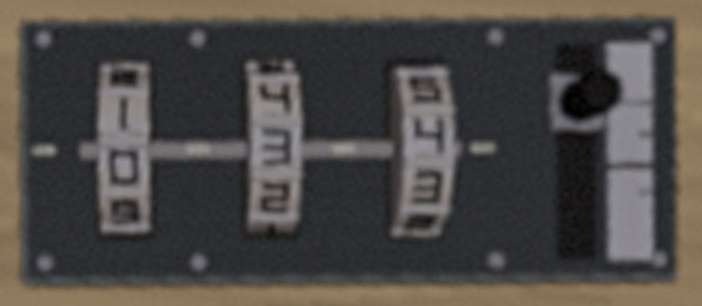

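The rectified plate shows the axle line at row 150 (x ≈ +2 in my frame). The white marks are at columns 43, 199, 343 and 483 (80 mm pitch, so the scale holds). The knob foot is at (575,102) and the long line at row 165. That puts the wheels at y = 125, 45 and −35 and the knob at −125. Now I unroll the rims with lines at the top.

```bash
python3 - <<'E'
from h import *
p=np.load("pose.npy"); p[:2]=W(p,[[2,0.5,0]])[0,:2]; np.save("pose.npy",p); print(p)
im=gray("top",6)
us=[]
for yc in(125,45,-35):
    u=unroll(im,p,yc); u=cv2.resize(u,None,fx=1.7,fy=1.9,interpolation=cv2.INTER_CUBIC)
    for d in(-36,-18,0,18,36): cv2.line(u,(0,int(1.9*2*(75-d))),(12,int(1.9*2*(75-d))),(0,0,255) if d==0 else (0,255,0),1)
    us.append(u)
cv2.imwrite("pics/u.png",np.hstack(us)); print(us[0].shape)
for n,q in dict(L=(0,125,100),M=(0,45,100),R=(0,-35,100),knob=(25,-125,82)).items(): print(n,W(p,[q]).round(1))
E
```

```text
[ 6.03100374e+02 -1.51826628e+01  9.76568664e-02]
(572, 219, 3)
L [[590.9 109.2 100. ]]
M [[598.7  29.6 100. ]]
R [[606.5 -50.  100. ]]
knob [[ 640.2 -137.1   82. ]]
```

View pics/u.png

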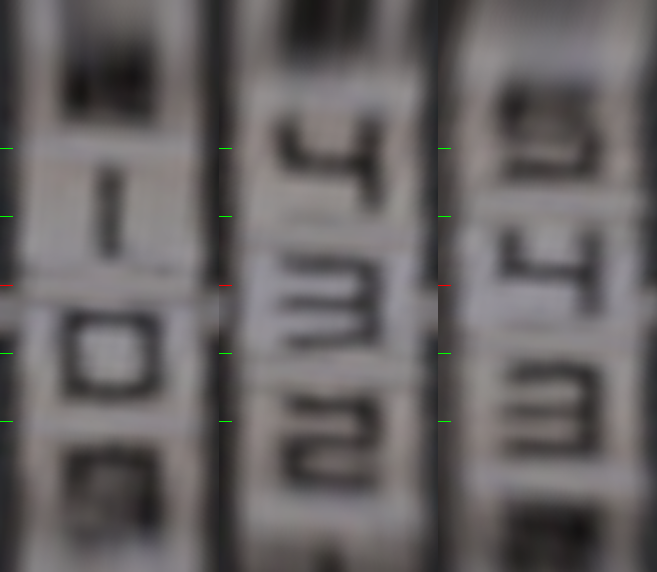

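Unrolled rims (3.8 px per degree, the top at row 285):

| Wheel | Digit rows | Wanted digit | Roll needed |
|---|---|---|---|
| Left | "1" at 211 | 1 at about +18.5° | 18.5° towards the robot |
| Middle | "3" at 303 | 2 at about −40.5° | 40.5° away |
| Right | "4" at 272 | 5 at about +39° | 39° towards the robot |

Right wheel first.

```bash
cat >> h.py <<'E'
from scipy.spatial.transform import Rotation as R
def plan(*tg):
    """tg=(x,y,z,tilt_deg) counter frame; tilt>0 about tool y; prints slide/dr from measured pose"""
    p=np.load("pose.npy"); s=arm.read_state(); R0=R.from_quat(s["ee_rot"]); P0=np.array(s["position"])
    a=np.pi/2+p[2]; yt=np.array([np.cos(a),np.sin(a),0]); zt=np.array([0,0,-1.]); xt=np.cross(yt,zt)
    print("now counter xyz",(R.from_euler('z',-p[2]).apply(P0-[p[0],p[1],0])).round(1),"F",np.round(s["contact_force"],1),"w",round(s["gripper_width"],1),"t",round(s["clock"],2))
    for x,y,z,t in tg:
        Rt=R.from_matrix(np.c_[xt,yt,zt])*R.from_euler('y',t,degrees=True)
        P=W(p,[[x,y,z]])[0]
        print("->",(x,y,z,t),"slide",R0.inv().apply(P-P0).round(1).tolist(),"dr",((R0.inv()*Rt).as_rotvec(degrees=True)/8).round(2).tolist())
E
python3 -c "
from h import *
plan((0,-35,200,0),(0,-35,73,0))"
```

```text
now counter xyz [-416.9 -524.   231.3] F [-1.1 -0.1  0.1] w 85.4 t 0.6
-> (0, -35, 200, 0) slide [-541.2, 346.6, 31.3] dr [-0.0, 0.0, 2.11]
-> (0, -35, 73, 0) slide [-541.2, 346.6, 158.3] dr [-0.0, 0.0, 2.11]
```

Request:
step_arm:
  motion:
    - {"slide":[-50,32,3],"dr":[0,0,0.2],"jaw":40}
    - {"slide":[-100,64,6],"dr":[0,0,0.5],"jaw":40}
    - {"slide":[-150,96,9],"dr":[0,0,0.8],"jaw":40}
    - {"slide":[-200,128,12],"dr":[0,0,1.1],"jaw":40}
    - {"slide":[-250,160,15],"dr":[0,0,1.4],"jaw":40}
    - {"slide":[-300,192,18],"dr":[0,0,1.7],"jaw":40}
    - {"slide":[-350,224,21],"dr":[0,0,2.0],"jaw":40}
    - {"slide":[-400,256,24],"dr":[0,0,2.11],"jaw":40}

```text
clock: 1.6
position: [511.8, -186.0, 207.7]
ee_rot: [-0.049, 0.999, -0.0, 0.0]
contact_force: [0.1, -0.3, -0.7]
gripper_width: 40.1
grasp_force: 0.0
```

```bash
python3 -c "
from h import *
plan((0,-35,120,0),(0,-35,73,0))"
```

```text
now counter xyz [-107.5 -161.1  207.7] F [ 0.1 -0.3 -0.7] w 40.1 t 1.6
-> (0, -35, 120, 0) slide [-107.5, 126.1, 87.7] dr [-0.0, 0.01, 0.0]
-> (0, -35, 73, 0) slide [-107.4, 126.1, 134.7] dr [-0.0, 0.01, 0.0]
```

Request:
step_arm:
  motion:
    - {"slide":[-40,45,10],"jaw":40}
    - {"slide":[-80,90,20],"jaw":40}
    - {"slide":[-107,125,35],"jaw":40}
    - {"slide":[-107,125,70],"jaw":40}
    - {"slide":[-107,125,88],"jaw":40}
    - {"slide":[-107,125,88],"jaw":40}
    - {"slide":[-107,125,88],"jaw":40}
    - {"slide":[-107,125,88],"jaw":40}

```text
$.motion[0]: bad value
```

```bash
python3 -c "
from h import *
plan((0,-35,120,0),(0,-35,73,0))
cv2.imwrite('pics/a1.png',plate(gray(),np.load('pose.npy'),100))"
```

```text
now counter xyz [-107.5 -161.1  207.7] F [ 0.1 -0.3 -0.7] w 40.1 t 1.6
-> (0, -35, 120, 0) slide [-107.5, 126.1, 87.7] dr [-0.0, 0.01, 0.0]
-> (0, -35, 73, 0) slide [-107.4, 126.1, 134.7] dr [-0.0, 0.01, 0.0]
```

View pics/a1.png

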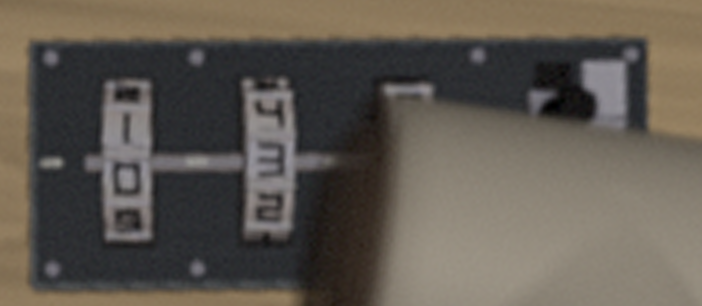

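The arm hides the right wheel in this picture; the counter is unmoved. The call was refused because every row needs `dr`.

Request:
step_arm:
  motion:
    - {"slide":[-40,45,10],"dr":[0,0,0],"jaw":40}
    - {"slide":[-80,90,20],"dr":[0,0,0],"jaw":40}
    - {"slide":[-107,126,35],"dr":[0,0,0],"jaw":40}
    - {"slide":[-107,126,70],"dr":[0,0,0],"jaw":40}
    - {"slide":[-107,126,100],"dr":[0,0,0],"jaw":40}
    - {"slide":[-107,126,120],"dr":[0,0,0],"jaw":40}
    - {"slide":[-107,126,134],"dr":[0,0,0],"jaw":40}
    - {"slide":[-107,126,134],"dr":[0,0,0],"jaw":40}

```text
clock: 2.8
position: [604.2, -52.9, 72.6]
ee_rot: [-0.048, 0.999, -0.0, -0.001]
contact_force: [-0.3, 0.3, 0.3]
gripper_width: 40.0
grasp_force: 0.0
```

```bash
python3 -c "
from h import *
plan((0,-35,73,0))"
```

```text
now counter xyz [ -2.6 -37.7  72.6] F [-0.3  0.3  0.3] w 40.0 t 2.8
-> (0, -35, 73, 0) slide [-2.6, 2.7, -0.4] dr [-0.0, -0.01, -0.01]
```

Request:
step_arm:
  motion:
    - {"slide":[-2.6,2.7,0],"dr":[0,0,0],"jaw":40}
    - {"slide":[-2.6,2.7,0],"dr":[0,0,0],"jaw":40}
    - {"slide":[-2.6,2.7,0],"dr":[0,0,0],"jaw":20}
    - {"slide":[-2.6,2.7,0],"dr":[0,0,0],"jaw":20}
    - {"slide":[-2.6,2.7,0],"dr":[0,0,0],"jaw":20}
    - {"slide":[-2.6,2.7,0],"dr":[0,0,0],"jaw":20}
    - {"slide":[-2.6,2.7,0],"dr":[0,0,0],"jaw":20}
    - {"slide":[-2.6,2.7,0],"dr":[0,0,0],"jaw":20}

```text
clock: 3.8
position: [608.1, -51.5, 74.9]
ee_rot: [-0.05, 0.999, -0.002, 0.001]
contact_force: [0.9, -9.3, 2.2]
gripper_width: 24.5
grasp_force: 60.0
```

```bash
python3 -c "
from h import *
plan((0,-35,73,0))"
```

```text
now counter xyz [  1.4 -36.6  74.9] F [ 0.9 -9.3  2.2] w 24.5 t 3.8
-> (0, -35, 73, 0) slide [1.4, 1.6, 1.9] dr [-0.02, 0.01, 0.01]
```

Request:
step_arm:
  motion:
    - {"slide":[1.8,0,0.1],"dr":[0,-0.7,0],"jaw":20}
    - {"slide":[3.5,0,0.35],"dr":[0,-1.4,0],"jaw":20}
    - {"slide":[5.2,0,0.8],"dr":[0,-2.1,0],"jaw":20}
    - {"slide":[6.9,0,1.4],"dr":[0,-2.8,0],"jaw":20}
    - {"slide":[8.5,0,2.1],"dr":[0,-3.5,0],"jaw":20}
    - {"slide":[10,0,3.0],"dr":[0,-4.2,0],"jaw":20}
    - {"slide":[11.3,0,4.0],"dr":[0,-4.88,0],"jaw":20}
    - {"slide":[11.3,0,4.0],"dr":[0,-4.88,0],"jaw":20}

```text
clock: 4.8
position: [590.7, -53.5, 68.4]
ee_rot: [-0.063, 0.948, 0.059, 0.306]
contact_force: [-17.9, 60.0, 51.3]
gripper_width: 24.9
grasp_force: 107.7
```

```bash
python3 -c "
from h import *
plan((-11.3,-35,69,-39))
for i in range(4): s=arm.read_state();print(np.round(s['position'],1),s['clock'])"
```

```text
now counter xyz [-16.1 -36.9  68.4] F [-17.9  60.   51.3] w 24.9 t 4.8
-> (-11.3, -35, 69, -39) slide [-4.3, 1.6, 2.5] dr [0.68, -0.37, 0.01]
[590.7 -53.5  68.4] 4.8
[590.7 -53.5  68.4] 4.8
[590.7 -53.5  68.4] 4.8
[590.7 -53.5  68.4] 4.8
```

Request:
step_arm:
  motion:
    - {"slide":[0,0,0],"dr":[0,0,0],"jaw":20}
    - {"slide":[0,0,0],"dr":[0,0,0],"jaw":20}
    - {"slide":[0,0,0],"dr":[0,0,0],"jaw":40}
    - {"slide":[0,0,0],"dr":[0,0,0],"jaw":40}
    - {"slide":[0,0,0],"dr":[0,0,0],"jaw":40}
    - {"slide":[0,0,0],"dr":[0,0,0],"jaw":40}
    - {"slide":[0,0,0],"dr":[0,0,0],"jaw":40}
    - {"slide":[0,0,0],"dr":[0,0,0],"jaw":40}

```text
clock: 5.8
position: [582.4, -60.9, 59.9]
ee_rot: [-0.059, 0.951, 0.057, 0.297]
contact_force: [0.5, 45.8, 6.1]
gripper_width: 40.0
grasp_force: 24.6
```

```bash
python3 -c "
from h import *
plan((-11.3,-35,69,-39),(-60,-35,135,-39))
print(np.round(arm.read_state()['joints'],2))"
```

```text
now counter xyz [-25.  -43.4  59.9] F [ 0.5 45.8  6.1] w 40.0 t 5.8
-> (-11.3, -35, 69, -39) slide [-16.5, 8.4, 1.1] dr [0.63, -0.52, -0.03]
-> (-60, -35, 135, -39) slide [-14.2, 15.6, -80.6] dr [0.63, -0.52, -0.03]
[ 0.04  0.37 -0.46 -0.73 -0.18 -0.8 ]
```

Joint 5 ran against its limit (−0.16) when leaning towards the robot, so the tool drifted sideways. I recentre, back out, and from now on start pre-tilted the other way.

Request:
step_arm:
  motion:
    - {"slide":[-3,4,0],"dr":[0.2,0.2,0],"jaw":42}
    - {"slide":[-6,8,0],"dr":[0.4,0.4,0],"jaw":42}
    - {"slide":[-8,8,-8],"dr":[0.6,0.7,0],"jaw":42}
    - {"slide":[-8,8,-20],"dr":[0.6,1.0,0],"jaw":42}
    - {"slide":[-8,8,-40],"dr":[0.6,1.5,0],"jaw":42}
    - {"slide":[-8,8,-65],"dr":[0.6,2.2,0],"jaw":42}
    - {"slide":[-8,8,-90],"dr":[0.6,3,0],"jaw":42}
    - {"slide":[-8,8,-90],"dr":[0.6,4,0],"jaw":42}

```text
clock: 6.8
position: [537.9, -76.9, 141.2]
ee_rot: [-0.053, 0.998, -0.011, 0.03]
contact_force: [0.3, -0.7, 0.1]
gripper_width: 42.3
grasp_force: 0.0
```

```bash
python3 -c "
from h import *
plan((0,45,150,0),(0,45,73,0))
print(np.round(arm.read_state()['joints'],2))"
```

```text
now counter xyz [-70.9 -55.1 141.2] F [ 0.3 -0.7  0.1] w 42.3 t 6.8
-> (0, 45, 150, 0) slide [-72.2, 99.3, -7.0] dr [-0.17, 0.43, 0.06]
-> (0, 45, 73, 0) slide [-67.6, 101.2, 69.9] dr [-0.17, 0.43, 0.06]
[ 0.17  0.3  -0.38  0.04 -0.83 -1.66]
```

Request:
step_arm:
  motion:
    - {"slide":[-20,30,-7],"dr":[-0.05,0.1,0],"jaw":40}
    - {"slide":[-50,70,-7],"dr":[-0.1,0.3,0],"jaw":40}
    - {"slide":[-72,99,-7],"dr":[-0.17,0.43,0.06],"jaw":40}
    - {"slide":[-71,99,10],"dr":[-0.17,0.43,0.06],"jaw":40}
    - {"slide":[-69,100,40],"dr":[-0.17,0.43,0.06],"jaw":40}
    - {"slide":[-67.6,101,60],"dr":[-0.17,0.43,0.06],"jaw":40}
    - {"slide":[-67.6,101,69],"dr":[-0.17,0.43,0.06],"jaw":40}
    - {"slide":[-67.6,101,69],"dr":[-0.17,0.43,0.06],"jaw":40}

```text
clock: 7.8
position: [598.0, 28.2, 70.0]
ee_rot: [-0.048, 0.999, -0.001, -0.002]
contact_force: [0.3, 0.9, 0.6]
gripper_width: 39.9
grasp_force: 0.0
```

```bash
python3 -c "
from h import *
plan((0,45,73,0))
print(np.round(arm.read_state()['joints'],2))"
```

```text
now counter xyz [-0.8 43.7 70. ] F [0.3 0.9 0.6] w 39.9 t 7.8
-> (0, 45, 73, 0) slide [-0.8, 1.3, -3.0] dr [-0.01, -0.02, -0.01]
[ 0.32  0.5  -0.26  0.   -0.82 -1.79]
```

Request:
step_arm:
  motion:
    - {"slide":[-0.8,1.3,-2.5],"dr":[0,0,0],"jaw":40}
    - {"slide":[-0.8,1.3,-2.5],"dr":[0,0,0],"jaw":30}
    - {"slide":[-0.8,1.3,-2.5],"dr":[0,0,0],"jaw":20}
    - {"slide":[-0.8,1.3,-2.5],"dr":[0,0,0],"jaw":20}
    - {"slide":[-0.8,1.3,-2.5],"dr":[0,0,0],"jaw":20}
    - {"slide":[-0.8,1.3,-2.5],"dr":[0,0,0],"jaw":20}
    - {"slide":[-0.8,1.3,-2.5],"dr":[0,0,0],"jaw":20}
    - {"slide":[-0.8,1.3,-2.5],"dr":[0,0,0],"jaw":20}

```text
clock: 8.8
position: [600.4, 28.1, 74.9]
ee_rot: [-0.049, 0.999, -0.002, 0.0]
contact_force: [0.7, -8.3, 4.6]
gripper_width: 24.6
grasp_force: 60.4
```

Request:
step_arm:
  motion:
    - {"slide":[-1.8,0,0.1],"dr":[0,0.72,0],"jaw":20}
    - {"slide":[-3.6,0,0.4],"dr":[0,1.45,0],"jaw":20}
    - {"slide":[-5.4,0,0.8],"dr":[0,2.17,0],"jaw":20}
    - {"slide":[-7.1,0,1.5],"dr":[0,2.9,0],"jaw":20}
    - {"slide":[-8.7,0,2.2],"dr":[0,3.6,0],"jaw":20}
    - {"slide":[-10.3,0,3.2],"dr":[0,4.35,0],"jaw":20}
    - {"slide":[-11.7,0,4.3],"dr":[0,5.06,0],"jaw":20}
    - {"slide":[-11.7,0,4.3],"dr":[0,5.06,0],"jaw":20}

```text
clock: 9.8
position: [612.4, 29.3, 68.0]
ee_rot: [-0.045, 0.937, -0.019, -0.347]
contact_force: [1.3, -6.8, -0.1]
gripper_width: 25.0
grasp_force: 60.6
```

```bash
python3 -c "
from h import *
plan((11.7,45,69,40.5))"
```

```text
now counter xyz [13.6 43.3 68. ] F [ 1.3 -6.8 -0.1] w 25.0 t 9.8
-> (11.7, 45, 69, 40.5) slide [2.1, 1.7, 0.4] dr [-0.02, -0.02, -0.02]
```

Request:
step_arm:
  motion:
    - {"slide":[0,0,0],"dr":[0,0,0],"jaw":40}
    - {"slide":[0,0,0],"dr":[0,0,0],"jaw":40}
    - {"slide":[0,0,0],"dr":[0,0,0],"jaw":40}
    - {"slide":[0,0,-20],"dr":[0,0,0],"jaw":40}
    - {"slide":[0,0,-50],"dr":[0,-0.5,0],"jaw":40}
    - {"slide":[5,0,-80],"dr":[0,-1.5,0],"jaw":40}
    - {"slide":[10,0,-80],"dr":[0,-2.7,0],"jaw":40}
    - {"slide":[20,0,-80],"dr":[0,-3.8,0],"jaw":40}

```text
clock: 10.8
position: [649.2, 35.3, 145.6]
ee_rot: [-0.048, 0.995, -0.004, -0.083]
contact_force: [-0.6, 0.6, -0.1]
gripper_width: 39.9
grasp_force: 0.0
```

```bash
python3 -c "
from h import *
plan((15,125,140,10),(3.1,125,72.7,10))"
```

```text
now counter xyz [ 50.8  45.8 145.6] F [-0.6  0.6 -0.1] w 39.9 t 10.8
-> (15, 125, 140, 10) slide [34.5, 79.2, 11.4] dr [-0.0, 0.06, -0.01]
-> (3.1, 125, 72.7, 10) slide [35.2, 79.2, 79.7] dr [-0.0, 0.06, -0.01]
```

Request:
step_arm:
  motion:
    - {"slide":[17,40,6],"dr":[0,0,0],"jaw":40}
    - {"slide":[34,79,10],"dr":[0,0,0],"jaw":40}
    - {"slide":[35,79,40],"dr":[0,0.06,0],"jaw":40}
    - {"slide":[35,79,65],"dr":[0,0.06,0],"jaw":40}
    - {"slide":[35,79,78],"dr":[0,0.06,0],"jaw":40}
    - {"slide":[35,79,78],"dr":[0,0.06,0],"jaw":40}
    - {"slide":[35,79,78],"dr":[0,0.06,0],"jaw":40}
    - {"slide":[35,79,78],"dr":[0,0.06,0],"jaw":40}

```text
clock: 11.8
position: [592.8, 109.0, 72.7]
ee_rot: [-0.048, 0.995, -0.005, -0.092]
contact_force: [0.1, -1.0, -0.2]
gripper_width: 39.8
grasp_force: 0.0
```

```bash
python3 -c "
from h import *
plan((3.1,125,72.7,10))"
```

```text
now counter xyz [  1.9 124.6  72.7] F [ 0.1 -1.  -0.2] w 39.8 t 11.8
-> (3.1, 125, 72.7, 10) slide [-1.2, 0.4, -0.2] dr [-0.0, -0.07, -0.01]
```

Request:
step_arm:
  motion:
    - {"slide":[-1,0.5,0],"dr":[0,0,0],"jaw":30}
    - {"slide":[-1,0.5,0],"dr":[0,0,0],"jaw":20}
    - {"slide":[-1,0.5,0],"dr":[0,0,0],"jaw":20}
    - {"slide":[-1,0.5,0],"dr":[0,0,0],"jaw":20}
    - {"slide":[-1,0.5,0],"dr":[0,0,0],"jaw":20}
    - {"slide":[-1,0.5,0],"dr":[0,0,0],"jaw":20}
    - {"slide":[-1,0.5,0],"dr":[0,0,0],"jaw":20}
    - {"slide":[-1,0.5,0],"dr":[0,0,0],"jaw":20}

```text
clock: 12.8
position: [593.6, 107.8, 72.5]
ee_rot: [-0.048, 0.995, -0.006, -0.092]
contact_force: [1.6, -5.5, 2.1]
gripper_width: 25.2
grasp_force: 60.6
```

Request:
step_arm:
  motion:
    - {"slide":[1.2,0,0],"dr":[0,-0.5,0],"jaw":20}
    - {"slide":[2.5,0,0.2],"dr":[0,-1.0,0],"jaw":20}
    - {"slide":[3.7,0,0.4],"dr":[0,-1.5,0],"jaw":20}
    - {"slide":[4.9,0,0.7],"dr":[0,-2.0,0],"jaw":20}
    - {"slide":[5.7,0,0.9],"dr":[0,-2.31,0],"jaw":20}
    - {"slide":[5.7,0,0.9],"dr":[0,-2.31,0],"jaw":20}
    - {"slide":[5.7,0,0.9],"dr":[0,-2.31,0],"jaw":40}
    - {"slide":[5.7,0,0.9],"dr":[0,-2.31,0],"jaw":40}

```text
clock: 13.8
position: [587.3, 109.1, 71.7]
ee_rot: [-0.048, 0.997, 0.003, 0.068]
contact_force: [-0.0, 0.1, 0.5]
gripper_width: 39.8
grasp_force: 0.0
```

Request:
step_arm:
  motion:
    - {"slide":[0,0,0],"dr":[0,0,0],"jaw":40}
    - {"slide":[0,0,-20],"dr":[0,0,0],"jaw":40}
    - {"slide":[0,0,-60],"dr":[0,0.5,0],"jaw":40}
    - {"slide":[0,0,-110],"dr":[0,1,0],"jaw":40}
    - {"slide":[50,0,-130],"dr":[0,1,0],"jaw":40}
    - {"slide":[100,0,-130],"dr":[0,1,0],"jaw":40}
    - {"slide":[150,0,-130],"dr":[0,1,0],"jaw":40}
    - {"slide":[180,0,-130],"dr":[0,1,0],"jaw":40}

```text
clock: 14.8
position: [389.7, 89.6, 175.6]
ee_rot: [-0.048, 0.999, -0.001, -0.002]
contact_force: [0.7, 0.8, -0.2]
gripper_width: 40.1
grasp_force: 0.0
```

```bash
python3 - <<'E'
from h import *
p=np.load("pose.npy"); plan((0,0,150,0))
im=gray("top",6)
us=[]
for yc in(125,45,-35):
    u=unroll(im,p,yc); u=cv2.resize(u,None,fx=1.7,fy=1.9,interpolation=cv2.INTER_CUBIC)
    for d in(-36,-18,0,18,36): cv2.line(u,(0,int(1.9*2*(75-d))),(12,int(1.9*2*(75-d))),(0,0,255) if d==0 else (0,255,0),1)
    us.append(u)
cv2.imwrite("pics/u2.png",np.hstack(us))
E
```

```text
now counter xyz [-202.1  125.1  175.6] F [ 0.7  0.8 -0.2] w 40.1 t 14.8
-> (0, 0, 150, 0) slide [-202.4, -124.9, 25.0] dr [-0.01, -0.03, -0.01]
```

View pics/u2.png

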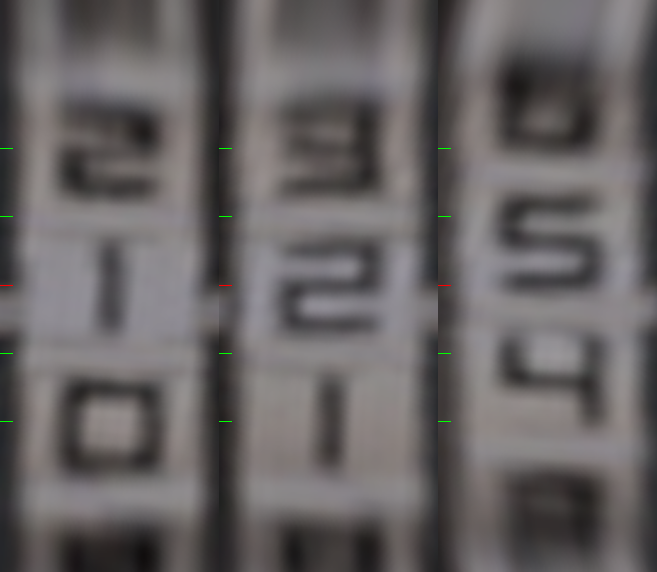

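The left "1" and middle "2" are centred at row 287, within about 0.5° of the top. The right "5" is at row 244, so about 11° is still to go. I check for bias using the axle bar and the white marks.

```bash
python3 - <<'E'
from h import *
p=np.load("pose.npy"); im=gray("top",6).mean(2).astype(np.float32)
xs=np.arange(-14,14.01,.5)
for nm,z,ys in(("bar",59,(95,75,62,22,15,-5)),("mark",55,(173,171,169,167)),("mark2",55,(-71,-73,-75,-77)),("markmid",60,(84,4))):
  for y in ys:
    uv=proj("top",W(p,[[x,y,z] for x in xs])).astype(np.float32)[None]
    v=cv2.remap(im,uv[...,0],uv[...,1],cv2.INTER_LINEAR)[0]; w=np.clip(v-np.percentile(v,40)-10,0,None)
    print(nm,y,round(float((w*xs).sum()/w.sum()),2),round(float(v.max())))
plan((3.4,-35,150,11),(3.4,-35,72.7,11))
E
```

```text
bar 95 -0.78 116
bar 75 -0.57 115
bar 62 -0.23 117
bar 22 -0.26 115
bar 15 -0.02 115
bar -5 0.1 116
mark 173 -0.33 126
mark 171 -0.26 130
mark 169 -0.21 136
mark 167 -0.22 136
mark2 -71 1.01 128
mark2 -73 0.99 124
mark2 -75 1.11 126
mark2 -77 1.22 123
markmid 84 -0.36 144
markmid 4 -0.17 148
now counter xyz [-199.5  125.4  175.8] F [ 0.4 -0.2  0.9] w 40.0 t 15.4
-> (3.4, -35, 150, 11) slide [-203.3, -160.0, 25.2] dr [-0.01, 1.35, -0.01]
-> (3.4, -35, 72.7, 11) slide [-203.5, -159.8, 102.5] dr [-0.01, 1.35, -0.01]
```

Request:
step_arm:
  motion:
    - {"slide":[-20,-50,5],"dr":[0,0.3,0],"jaw":40}
    - {"slide":[-60,-90,10],"dr":[0,0.7,0],"jaw":40}
    - {"slide":[-100,-130,15],"dr":[0,1.0,0],"jaw":40}
    - {"slide":[-150,-160,20],"dr":[0,1.35,0],"jaw":40}
    - {"slide":[-203,-160,25],"dr":[0,1.35,0],"jaw":40}
    - {"slide":[-203,-160,60],"dr":[0,1.35,0],"jaw":40}
    - {"slide":[-203,-160,90],"dr":[0,1.35,0],"jaw":40}
    - {"slide":[-203,-160,102],"dr":[0,1.35,0],"jaw":40}

```text
clock: 16.4
position: [608.1, -50.1, 70.9]
ee_rot: [-0.048, 0.994, -0.005, -0.098]
contact_force: [0.0, 0.5, -0.4]
gripper_width: 40.0
grasp_force: 0.0
```

```bash
python3 -c "
from h import *
plan((3.9,-35,72.7,11))"
```

```text
now counter xyz [  1.5 -35.3  70.9] F [ 0.   0.5 -0.4] w 40.0 t 16.4
-> (3.9, -35, 72.7, 11) slide [-2.0, 0.3, -2.2] dr [-0.01, -0.03, -0.02]
```

Request:
step_arm:
  motion:
    - {"slide":[-2,0.3,-2],"dr":[0,0,0],"jaw":40}
    - {"slide":[-2,0.3,-2],"dr":[0,0,0],"jaw":30}
    - {"slide":[-2,0.3,-2],"dr":[0,0,0],"jaw":20}
    - {"slide":[-2,0.3,-2],"dr":[0,0,0],"jaw":20}
    - {"slide":[-2,0.3,-2],"dr":[0,0,0],"jaw":20}
    - {"slide":[-2,0.3,-2],"dr":[0,0,0],"jaw":20}
    - {"slide":[-2,0.3,-2],"dr":[0,0,0],"jaw":20}
    - {"slide":[-2,0.3,-2],"dr":[0,0,0],"jaw":20}

```text
clock: 17.4
position: [613.1, -51.0, 77.2]
ee_rot: [-0.048, 0.994, -0.006, -0.093]
contact_force: [1.2, -6.4, -0.0]
gripper_width: 24.8
grasp_force: 60.3
```

Request:
step_arm:
  motion:
    - {"slide":[0.8,0,0],"dr":[0,-0.32,0],"jaw":20}
    - {"slide":[1.6,0,0.1],"dr":[0,-0.65,0],"jaw":20}
    - {"slide":[2.4,0,0.2],"dr":[0,-0.97,0],"jaw":20}
    - {"slide":[3.2,0,0.3],"dr":[0,-1.29,0],"jaw":20}
    - {"slide":[3.2,0,0.3],"dr":[0,-1.29,0],"jaw":20}
    - {"slide":[3.2,0,0.3],"dr":[0,-1.29,0],"jaw":20}
    - {"slide":[3.2,0,0.3],"dr":[0,-1.29,0],"jaw":40}
    - {"slide":[3.2,0,0.3],"dr":[0,-1.29,0],"jaw":40}

```text
clock: 18.4
position: [608.8, -49.2, 76.3]
ee_rot: [-0.048, 0.999, -0.001, -0.005]
contact_force: [-1.3, -0.1, 0.1]
gripper_width: 39.9
grasp_force: 0.0
```

Request:
step_arm:
  motion:
    - {"slide":[0,0,0],"dr":[0,0,0],"jaw":40}
    - {"slide":[0,0,-20],"dr":[0,0,0],"jaw":40}
    - {"slide":[0,0,-60],"dr":[0,0,0],"jaw":40}
    - {"slide":[0,0,-100],"dr":[0,0,0],"jaw":40}
    - {"slide":[50,-20,-110],"dr":[0,0,0],"jaw":40}
    - {"slide":[100,-50,-110],"dr":[0,0,0],"jaw":40}
    - {"slide":[150,-90,-110],"dr":[0,0,0],"jaw":40}
    - {"slide":[180,-90,-110],"dr":[0,0,0],"jaw":40}

```text
clock: 19.4
position: [437.0, -157.6, 187.7]
ee_rot: [-0.047, 0.999, -0.001, -0.006]
contact_force: [0.5, -0.4, -0.9]
gripper_width: 40.1
grasp_force: 0.0
```

```bash
python3 - <<'E'
from h import *
p=np.load("pose.npy"); plan((-25,-125,140,0),(-25,-125,85,0))
im=gray("top",6)
us=[]
for yc in(125,45,-35):
    u=unroll(im,p,yc); u=cv2.resize(u,None,fx=1.7,fy=1.9,interpolation=cv2.INTER_CUBIC)
    for d in(-36,-18,0,18,36): cv2.line(u,(0,int(1.9*2*(75-d))),(12,int(1.9*2*(75-d))),(0,0,255) if d==0 else (0,255,0),1)
    us.append(u)
cv2.imwrite("pics/u3.png",np.hstack(us))
E
```

```text
now counter xyz [-179.2 -125.5  187.7] F [ 0.5 -0.4 -0.9] w 40.1 t 19.4
-> (-25, -125, 140, 0) slide [-154.7, 1.2, 46.0] dr [-0.01, -0.08, -0.03]
-> (-25, -125, 85, 0) slide [-155.4, 1.2, 101.0] dr [-0.01, -0.08, -0.03]
```

View pics/u3.png

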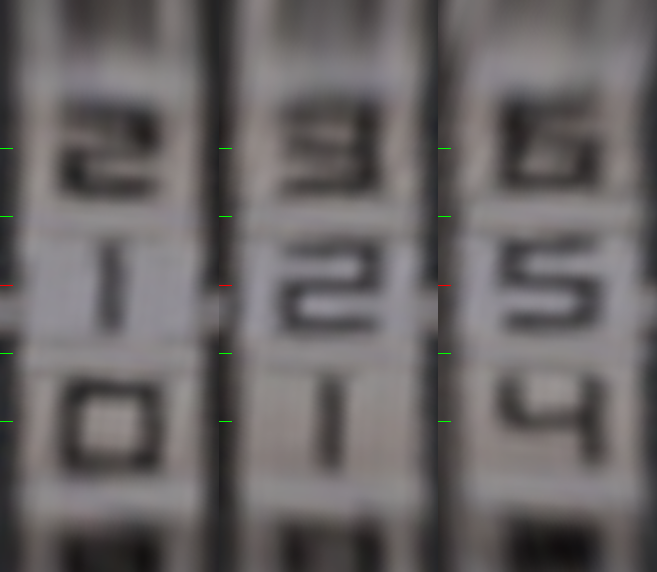

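All three digits are centred at row 286, so the counter reads 125. Next the knob: its centre is at counter (25, −125).

Request:
step_arm:
  motion:
    - {"slide":[-50,1,10],"dr":[0,0,0],"jaw":44}
    - {"slide":[-100,1,20],"dr":[0,-0.08,-0.03],"jaw":44}
    - {"slide":[-150,1,30],"dr":[0,-0.08,-0.03],"jaw":44}
    - {"slide":[-190,1,40],"dr":[0,-0.08,-0.03],"jaw":44}
    - {"slide":[-205,1,46],"dr":[0,-0.08,-0.03],"jaw":44}
    - {"slide":[-205,1,46],"dr":[0,-0.08,-0.03],"jaw":44}
    - {"slide":[-205,1,46],"dr":[0,-0.08,-0.03],"jaw":44}
    - {"slide":[-205,1,46],"dr":[0,-0.08,-0.03],"jaw":44}

```text
clock: 20.7
position: [641.8, -135.8, 140.2]
ee_rot: [-0.05, 0.999, -0.001, 0.0]
contact_force: [-0.6, -0.2, 0.2]
gripper_width: 44.1
grasp_force: 0.0
```

```bash
python3 -c "
from h import *
plan((25.5,-125,71,0))"
```

```text
now counter xyz [  26.7 -123.8  140.2] F [-0.6 -0.2  0.2] w 44.1 t 20.7
-> (25.5, -125, 71, 0) slide [1.3, -1.1, 69.2] dr [-0.01, 0.0, 0.02]
```

Request:
step_arm:
  motion:
    - {"slide":[1,-1,25],"dr":[0,0,0],"jaw":44}
    - {"slide":[1,-1,50],"dr":[0,0,0],"jaw":44}
    - {"slide":[1,-1,67],"dr":[0,0,0],"jaw":44}
    - {"slide":[1,-1,67],"dr":[0,0,0],"jaw":44}
    - {"slide":[1,-1,67],"dr":[0,0,0],"jaw":16}
    - {"slide":[1,-1,67],"dr":[0,0,0],"jaw":16}
    - {"slide":[1,-1,67],"dr":[0,0,0],"jaw":16}
    - {"slide":[1,-1,67],"dr":[0,0,0],"jaw":16}

```text
clock: 21.7
position: [642.4, -138.4, 73.9]
ee_rot: [-0.05, 0.999, -0.002, 0.001]
contact_force: [0.5, -5.2, -1.0]
gripper_width: 22.1
grasp_force: 58.7
```

```bash
python3 -c "
from h import *
plan((25.5,-125,71,0),(-9.5,-125,71,0))"
```

```text
now counter xyz [  27.1 -126.5   73.9] F [ 0.5 -5.2 -1. ] w 22.1 t 21.7
-> (25.5, -125, 71, 0) slide [1.6, 1.5, 2.9] dr [-0.02, 0.01, 0.02]
-> (-9.5, -125, 71, 0) slide [36.6, 1.6, 2.8] dr [-0.02, 0.01, 0.02]
```

Request:
step_arm:
  motion:
    - {"slide":[6,0,0],"dr":[0,0,0],"jaw":16}
    - {"slide":[12,0,0],"dr":[0,0,0],"jaw":16}
    - {"slide":[18,0,0],"dr":[0,0,0],"jaw":16}
    - {"slide":[24,0,0],"dr":[0,0,0],"jaw":16}
    - {"slide":[29,0,0],"dr":[0,0,0],"jaw":16}
    - {"slide":[33,0,0],"dr":[0,0,0],"jaw":16}
    - {"slide":[35,0,0],"dr":[0,0,0],"jaw":16}
    - {"slide":[35,0,0],"dr":[0,0,0],"jaw":16}

```text
clock: 22.7
position: [611.3, -141.6, 74.0]
ee_rot: [-0.05, 0.999, -0.002, 0.005]
contact_force: [8.0, -5.4, -6.7]
gripper_width: 22.1
grasp_force: 58.9
```

```bash
python3 - <<'E'
from h import *
plan((-9.5,-125,71,0))
p=np.load("pose.npy")
a=plate(gray("top",4),p,57,"top",5)[150:-150,1500:1950]
b=plate(gray("scene",4),p,57,"scene",5)[150:-150,1500:1950]
cv2.imwrite("pics/k.png",np.hstack([a,b])[:, :800]); print(a.shape)
E
```

```text
now counter xyz [  -4.2 -126.6   74. ] F [ 8.  -5.4 -6.7] w 22.1 t 22.7
-> (-9.5, -125, 71, 0) slide [5.4, 1.7, 2.9] dr [-0.03, 0.08, 0.02]
(550, 450, 3)
```

View pics/k.png

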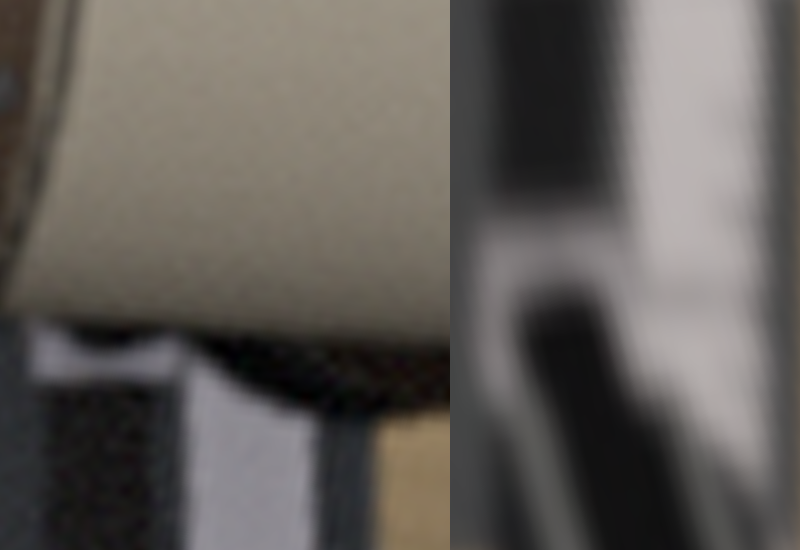

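The knob's foot edge is at crop row 380 (x ≈ −21), so the pull is about 32 mm, matching the measured TCP. The spring holds the arm back by about 3 mm, so I add that.

Request:
step_arm:
  motion:
    - {"slide":[1.5,0,0],"dr":[0,0,0],"jaw":16}
    - {"slide":[3,0,0],"dr":[0,0,0],"jaw":16}
    - {"slide":[3,0,0],"dr":[0,0,0],"jaw":16}
    - {"slide":[3,0,0],"dr":[0,0,0],"jaw":16}
    - {"slide":[3,0,0],"dr":[0,0,0],"jaw":16}
    - {"slide":[3,0,0],"dr":[0,0,0],"jaw":16}
    - {"slide":[3,0,0],"dr":[0,0,0],"jaw":16}
    - {"slide":[3,0,0],"dr":[0,0,0],"jaw":16}

```text
clock: 24.1
position: [608.7, -141.9, 74.0]
ee_rot: [-0.051, 0.999, -0.002, 0.006]
contact_force: [8.7, -7.2, -7.0]
gripper_width: 22.5
grasp_force: 58.9
```

```bash
python3 - <<'E'
from h import *
plan((-9.5,-125,71,0))
p=np.load("pose.npy"); im=gray("top",6).mean(2).astype(np.float32)
xs=np.arange(5,-45,-.25)
def prof(n,im,y,z,xs):
    uv=proj(n,W(p,[[x,y,z] for x in xs])).astype(np.float32)[None]
    return cv2.remap(im,uv[...,0],uv[...,1],cv2.INTER_LINEAR)[0].ravel()
for y in(-120,-122,-125,-128):
    g=np.gradient(cv2.GaussianBlur(prof("top",im,y,57,xs)[None],(0,0),2)[0]); print("foot near edge x",y,xs[g.argmin()],round(float(g.min()),1))
plan((-9.5,-125,71,0))
sc=gray("scene",6); xs=np.arange(70,-60,-.5)
cv2.imwrite("pics/k2.png",cv2.resize(plate(sc,p,57,"scene",5)[150:-150,1500:1950],None,fx=1.3,fy=1.05))
E
```

```text
now counter xyz [  -6.8 -126.7   74. ] F [ 8.7 -7.2 -7. ] w 22.5 t 24.1
-> (-9.5, -125, 71, 0) slide [2.7, 1.7, 2.9] dr [-0.03, 0.08, 0.02]
foot near edge x -120 -23.5 -5.6
foot near edge x -122 -24.0 -5.3
foot near edge x -125 -24.0 -4.8
foot near edge x -128 -24.25 -4.1
now counter xyz [  -6.8 -126.7   74. ] F [ 8.8 -6.4 -6.6] w 22.2 t 24.4
-> (-9.5, -125, 71, 0) slide [2.8, 1.7, 3.0] dr [-0.03, 0.08, 0.02]
```

View pics/k2.png

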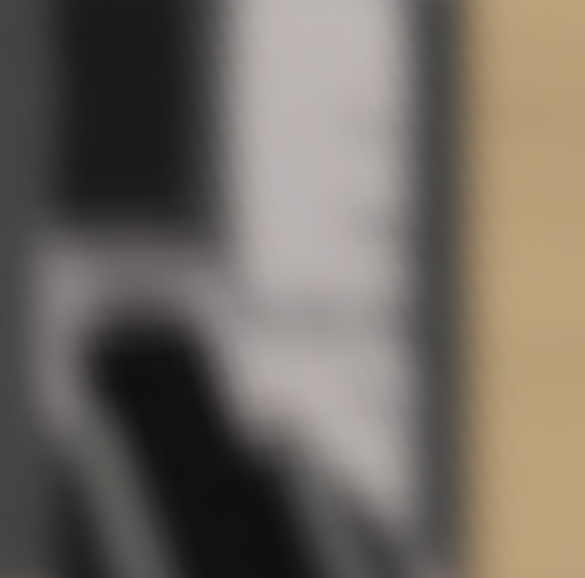

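The scene view shows a single dark line at row 315 beside the foot (its far edge at row 235), so the pointer has merged with the long line. I check numerically against the saved first picture.

```bash
python3 - <<'E'
from h import *
p=np.load("pose.npy"); im=cv2.imread("pics/top0.png").mean(2).astype(np.float32)
def prof(y,z,xs):
    uv=proj("top",W(p,[[x,y,z] for x in xs])).astype(np.float32)[None]
    return cv2.GaussianBlur(cv2.remap(im,uv[...,0],uv[...,1],cv2.INTER_LINEAR)[0].reshape(1,-1),(0,0),2)[0]
xs=np.arange(30,-10,-.25)
for y in(-112,-114,-116,-118,-120,-122,-125): print("rest edge",y,xs[np.gradient(prof(y,57,xs)).argmin()])
xs=np.arange(5,-25,-.25)
for y in(-146,-150,-154,-158): print("line",y,xs[prof(y,56,xs).argmin()])
xs=np.arange(40,12,-.25)
for y in(-146,-149,-152): print("pointer",y,xs[prof(y,58,xs).argmin()])
E
```

```text
rest edge -112 9.75
rest edge -114 11.0
rest edge -116 11.5
rest edge -118 11.5
rest edge -120 11.25
rest edge -122 11.0
rest edge -125 10.75
line -146 -9.5
line -150 -9.5
line -154 -8.5
line -158 -8.75
pointer -146 34.75
pointer -149 34.0
pointer -152 27.0
```

The foot edge has moved from about 11.0 to −24.0, which is 35 mm, so the pointer is on the line. I hold a further second, then release.

Request:
step_arm:
  motion:
    - {"slide":[0,0,0],"dr":[0,0,0],"jaw":16}
    - {"slide":[0,0,0],"dr":[0,0,0],"jaw":16}
    - {"slide":[0,0,0],"dr":[0,0,0],"jaw":16}
    - {"slide":[0,0,0],"dr":[0,0,0],"jaw":16}
    - {"slide":[0,0,0],"dr":[0,0,0],"jaw":16}
    - {"slide":[0,0,0],"dr":[0,0,0],"jaw":44}
    - {"slide":[0,0,0],"dr":[0,0,0],"jaw":44}
    - {"slide":[0,0,0],"dr":[0,0,0],"jaw":44}

```text
clock: 25.7
position: [603.7, -140.4, 72.7]
ee_rot: [-0.05, 0.999, -0.001, -0.0]
contact_force: [-0.2, -0.1, -0.1]
gripper_width: 44.0
grasp_force: 0.0
```

Request:
step_arm:
  motion:
    - {"slide":[0,0,0],"dr":[0,0,0],"jaw":44}
    - {"slide":[0,0,0],"dr":[0,0,0],"jaw":44}
    - {"slide":[0,0,-30],"dr":[0,0,0],"jaw":44}
    - {"slide":[0,0,-70],"dr":[0,0,0],"jaw":44}
    - {"slide":[40,0,-110],"dr":[0,0,0],"jaw":44}
    - {"slide":[90,0,-120],"dr":[0,0,0],"jaw":44}
    - {"slide":[140,0,-120],"dr":[0,0,0],"jaw":44}
    - {"slide":[170,0,-120],"dr":[0,0,0],"jaw":44}

```text
clock: 26.7
position: [432.2, -157.6, 192.6]
ee_rot: [-0.05, 0.999, -0.0, -0.0]
contact_force: [-0.7, 0.1, -0.3]
gripper_width: 43.9
grasp_force: 0.0
```

```bash
python3 - <<'E'
from h import *
plan((0,0,150,0))
cv2.imwrite("pics/end.png",cv2.resize(gray()[90:290,140:480],None,fx=2.3,fy=2.3,interpolation=cv2.INTER_CUBIC))
E
```

```text
now counter xyz [-184.  -125.   192.6] F [-0.7  0.1 -0.3] w 43.9 t 26.7
-> (0, 0, 150, 0) slide [-184.3, 124.6, 42.5] dr [-0.01, -0.0, 0.02]
```

View pics/end.png

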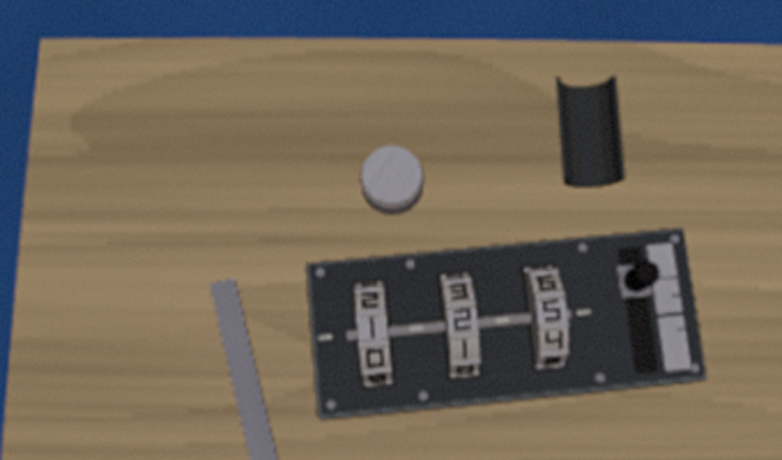

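The wheels at (372,328), (461,322) and (550,312) read 1-2-5 on the axle line. The knob is back home at (641,272), and the tin, half mould and straightedge are where they lay.

```bash
python3 -c "
from bench import arm
print(arm.job_done())"
```

```text
the job is handed in; nothing more can be done
None
```

The job is handed in: the counter reads 125, the knob was drawn 35 mm to the long line, held for over a second and released fully home, and the tin, half mould and straightedge were not touched; on the first try at the right wheel joint 5 reached its limit and the gripper pressed sideways on the wheel, with a measured tool force of about 80 N.

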